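# Hang the drum spanner on the hook inside its cabinet

### The arm

A 6-joint arm with a two-finger parallel gripper is mounted at the origin on a cart in front of the work surface, level with it; the furniture and walls round the work are solid. World frame = base frame: x ahead of the robot, y to its left, z up, the work surface at z = 0. Lengths are in m, angles in rad, forces in N, time in s.
With the tool pointing down it reaches from about 0.325 to 0.775 m from the base axis. Payload 5.5 kg.
Tool frame: the origin (TCP) lies midway between the tips of the shut fingers; the grasp point (between the pads) lies 19 mm behind it; z points along the fingers, y is the direction in which the jaws open and shut (so a half turn about z gives the same grasp; the last joint's range is limited). The gripper opens to 85 mm and grips with 20 to 120 N. Pads are 22 mm wide; open, the fingers measure 114 mm over their backs; the gripper's body (76 mm by 85 mm) begins 54 mm behind the grasp point. The pads swing forward as they close: fully open they stand 13 mm farther back than shut.
Start: joints at [1.045, 0.091, 1.231, -0, 1.82, -0.057], TCP at [0.271, 0.535, 0.231] pointing down, gripper open.
Joint ranges: [-2.87, 2.87], [-0.86, 2.18], [0.17, 2.46], [-1.51, 4.65], [0.06, 2.69], [-2.65, 2.65]. Speed limits (rad/s): [2.57, 2.57, 3.01, 3.14, 3.14, 3.14].

### API

Orientations are given as [roll, pitch, yaw] about the fixed x, y, z axes, in that order (R = Rz(yaw) Ry(pitch) Rx(roll)).
In Python, from bench import sense, camera, job_done gives the robot as it stands.
- The arm moves only by the tool arm_command, never from a script. Its arguments are lists of equal length, an entry for each row: "hand": the opening, from -1 (shut) to 1 (fully open); "travel": the shift along the tool's x, y, z in mm, a list of three; "twist": the turn about the tool's z in degrees. A call has exactly 8 rows; each row is the pose to reach, as a shift and turn from the pose commanded when the call began, along the tool's axes at that moment; what a row does not reach only later rows make up. A row lasts 1/8 s, in which the tool goes at most 62.5 mm and 10.7 degrees, less where a joint would pass 70% of its speed; a pose out of reach is approached as far as the arm can. A call with a gripper value outside its range is refused whole. The fingers move at their own pace and stop on an object; the grip force is fixed at half the most. Time passes only in rows, so rows that repeat a pose let the fingers close, or fill a call up. It gives the time, the measured TCP pose, the force and the opening at its end, in the units of the state.
- sense(): the state, without advancing time (a new reading comes with each control period).
- camera(name): name is "scene" or "top"; returns a dict with "img" (420x560x3 uint8, red, green, blue), "z_map" (420x560 float32, m along the optical axis (not along the pixel's ray), 0 where there is no reading), "camera_matrix" (3x3 intrinsics, pixels), "k1" (the pictures are not rectified: a ray, as slopes to the right and down, at radius r is drawn at 1 + k1 r^2 times it, then the intrinsics apply), "position" and "orientation" of the camera in the world. Camera axes: x right, y up, looking along -z (the intrinsics and any distortion apply to the point x, -y, -z); pixel columns grow to the right and rows downward; lengths in m; the calibration is good to about 2 mm. A picture is of the moment at which its call begins.
- job_done(): hands the job in, once; it reports no verdict.
The state is a dict: "time_s": time; "joint_pos": joint angles; "joint_velocities": joint speeds; "joint_efforts": joint torques, N m; "position": TCP position; "tcp_rot": TCP orientation; "force": force on the tool from outside, world axes, zero at the start; "ft_torque": the same for the moment, N m; "gripper_width": finger opening in m.
Only numpy, scipy, OpenCV 4.12 (cv2) and the standard library are available. Lean on these libraries where they do the work, as an engineer would, in place of code of your own. Each camera call takes 0.05 s, during which the arm holds its last target. There are 200 camera calls.

### The job

Put the two-prong drum spanner away: lift it off its wooden rest, lower it through the narrow slot in the top of the grey tool cabinet without touching the frame of the slot, and hang it upright on the hook inside, fully down, then let go. The hook's exact place along its rail is not known, so feel for it gently and never press hard; leave the soap bar, thread spool and tape measure where they are.

Things in the scene. Friction and masses are not known exactly. Their poses are not given: they have to be found in the camera images.
- spanner_grip (a point): Point to grip on the two-prong drum spanner, on the axis of its upright black handle: 22 mm along x, 16 mm along y (grip across y), 110 mm long. The point is 40 mm below the handle's top, 95 mm above the crossbar's underside. z up the handle, y along the crossbar. 0.14 to 0.28 kg. At the start the crossbar's underside lies on the rest, a prong on either side.
- spanner_socket (a point): Mouth centre of the hanging socket, a blind hole 11 mm wide, 16 deep, opening down in the flat underside of the steel crossbar, 95 mm below spanner_grip, same axes. Crossbar 24 (x) x 102 (y) x 20 mm. Prongs at its ends hang 55 mm below this point: inner faces at y +-44, outer +-51 mm, 12 mm thick in x. The spanner is the same turned half round about z.
- spanner: The whole two-prong drum spanner (black handle, steel crossbar, two prongs), 24 x 102 x 185 mm; origin and axes as spanner_socket.
- rest: Fixed wooden rest: foot 80 x 122 x 6 mm with a block 50 (x) by 80 (y) mm on it, whose top is 66 mm above the worktop. Origin at the centre of its underside, y along the spanner's crossbar at the start. Rest and cabinet may change places.
- cabinet: Fixed grey steel tool cabinet, 120 (x) by 192 (y) by 120 mm high, clear front; origin at the centre of its underside on the worktop, x to its back wall, y along the slot in its top, z up. The hook inside (see joint hook) has its upturned pin at x = 0 and anywhere from y = -17 to +17 mm (not measured). Keep the spanner's force on hook and cabinet below 16 N.
- hook (a joint): Downward give of the spring-steel hook, m (0 free; about 0.5 mm per N, hard stop at 6 mm). The hook is a bar from the cabinet's back wall that ends in an upturned pin, 7 mm thick, with a round tip 89 mm above the worktop. 13 mm below the tip is an 16 mm wide collar (top at 76 mm), on which the crossbar must come to rest. It is clamped on its rail, unmoved by light pushes.
- frame: Top plate of the cabinet round the slot, same origin and axes as the cabinet. Its top is 120 mm above the worktop, 4 mm thick; the slot is 46 mm in x, 152 mm in y, centred on x = 0, y = 0. Nothing may touch it, and the robot itself no part of the cabinet. With the spanner hung, its handle stands 86 mm out of the slot, spanner_grip 51 mm above the frame.
- soap: Bystander: cream bar of soap, 80 x 98 x 30 mm, loose; origin at the centre of its underside.
- spool: Bystander: thread spool, 25 mm wide, 43 mm high, standing loose; origin at the centre of its underside.
- tape: Bystander: pocket tape measure, 64 x 56 x 53 mm, loose; origin at the centre of its underside.
Not all that is in view belongs to the job. Of the things that look like the spanner, the larger one is meant.

How it is judged:
By the outcome, as a careful person would: the job done as asked, in the order asked, and still so for the second after the job is handed in, with the robot touching nothing.
It also fails if it takes over 64 s, if anything falls off the work surface, if the arm or the gripper's body presses on something with over 40 N, if the wrist force passes 120 N, or if a joint passes its speed limit or range.

## Working session

There is one attempt and no reset: what is moved stays moved. The work goes in short steps, Python scripts to look and compute and a tool call to move; the robot and the scene stay as the last step left them, time stands still between calls to the robot, and variables do not carry over. Pictures are saved under pics/ and viewed, on a budget of 10 in all, crops included, one or two more only if the job needs it, and the job is handed in when it is done.

Besides the shell and the picture viewer there is one more tool, called after "Call:" by a JSON object that holds its "method" and its "body". arm_command: Moves the arm, as the interface text tells. Its arguments: {"type":"object","properties":{"hand":{"type":"array"},"travel":{"type":"array"},"twist":{"type":"array"}},"required":["hand","travel","twist"]}

```bash
mkdir -p pics; cat > h.py <<'E'
import numpy as np, cv2
from scipy.spatial.transform import Rotation as R
from bench import sense, camera, job_done
def shot(n):
    c=camera(n); np.save(f'pics/{n}.npy',c,allow_pickle=True); return c
def load(n): return np.load(f'pics/{n}.npy',allow_pickle=True).item()
def cloud(c):
    K=np.array(c['camera_matrix']); k=c['k1']; h,w=c['z_map'].shape
    u,v=np.meshgrid(np.arange(w),np.arange(h))
    d=cv2.undistortPoints(np.stack([u,v],-1).reshape(-1,1,2).astype(float),K,np.array([k,0,0,0.])).reshape(h,w,2)
    z=c['z_map']; P=np.stack([d[...,0]*z,-d[...,1]*z,-z],-1)
    o=np.array(c['orientation']); M=o if o.shape==(3,3) else (R.from_euler('xyz',o) if o.size==3 else R.from_quat(o)).as_matrix()
    X=P@M.T+np.array(c['position']); X[z==0]=np.nan; return X
E
python3 - <<'E'
from h import *
ims=[]
for n in('scene','top'):
    c=shot(n); print(n,c['position'],c['orientation'],c['k1'],c['camera_matrix']); cv2.imwrite(f'pics/{n}0.png',c['img'][...,::-1])
    X=cloud(c); print(np.nanpercentile(X.reshape(-1,3),[1,50,99],axis=0))
print(sense())
E
```

```text
scene [0.1853628  0.45684841 0.88802271] [ 0.78019196 -0.00402319 -2.67683156] -0.046970955099473494 [[520.98133339   0.         275.21151935]
 [  0.         520.98133339 204.76640932]
 [  0.           0.           1.        ]]
[[-0.15990962 -1.29578254 -0.90794957]
 [ 0.54514687 -0.29674877  0.01553342]
 [ 0.96287172  0.29555374  0.57631078]]
top [ 0.29711348 -0.21947884  1.23597904] [ 2.02543578e-01 -4.33895845e-04 -1.66388241e+00] -0.1381985175697648 [[463.32548638   0.         283.22539982]
 [  0.         463.32548638 210.02219401]
 [  0.           0.           1.        ]]
[[-0.24724251 -1.29022037 -0.91011502]
 [ 0.54784511 -0.23404737  0.00242661]
 [ 0.96076822  0.81093707  0.53030253]]
{'time_s': 0.1, 'joint_pos': array([ 1.04531374e+00,  9.18320735e-02,  1.23177890e+00, -3.63160641e-05,
        1.81980339e+00, -5.67154660e-02]), 'joint_velocities': array([-0.00026808,  0.00053367, -0.00320011,  0.00102084, -0.00021811,
        0.00028283]), 'joint_efforts': array([ 2.00382710e-03, -4.60213137e+01, -4.19219077e+01, -7.83049700e-05,
        1.05775183e-02,  7.17191853e-06]), 'position': array([0.2709646 , 0.53504437, 0.23022731]), 'tcp_rot': array([-3.13977188e+00, -6.81081310e-05,  2.67281655e+00]), 'force': array([ 0.00147984, -0.04245995, -0.57040567]), 'ft_torque': array([-0.03139045, -0.02206282,  0.00312336]), 'gripper_width': 0.08525857950092622}
```

View pics/scene0.png

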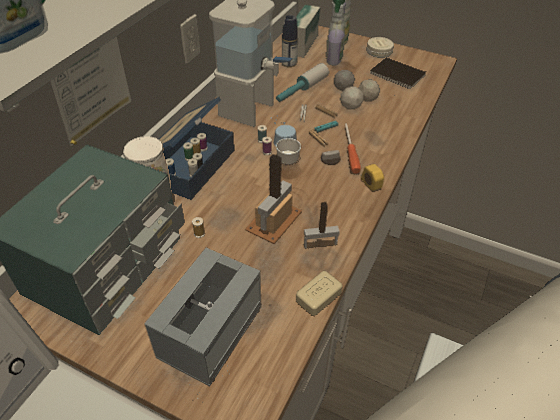

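View pics/top0.png

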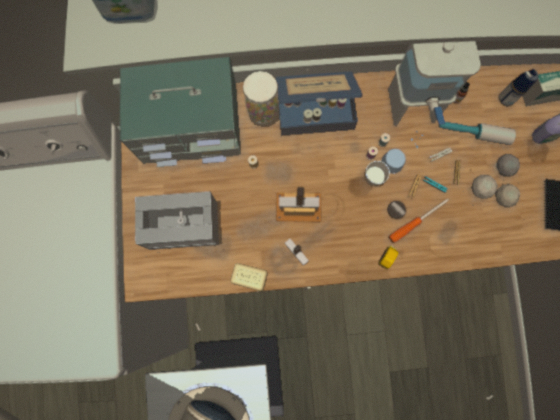

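The scene view shows the spanner on its rest (handle top at 275,158; rest at 273,220), the cabinet with the hook visible in its slot (205,300), and the decoy at (322,225). The top view shows the spanner at (299,203), the slot at (177,220) and the hook at about (181,220).

```bash
python3 - <<'E'
from h import *
def rect(p): 
    r=cv2.minAreaRect((p[:,:2]*1000).astype(np.float32)); return r
for n,(ps,ph) in dict(scene=((272,190),(205,312)),top=((299,203),(177,220))).items():
    c=load(n);X=cloud(c)
    def reg(x0,x1,y0,y1): return X[y0:y1,x0:x1].reshape(-1,3)
    if n=='scene': a=reg(240,310,145,250); b=reg(140,270,240,385)
    else: a=reg(268,330,180,226); b=reg(130,222,186,255)
    print(n,X[ps[1],ps[0]])
    f=b[(abs(b[:,2]-.12)<.006)]; print(' frame',len(f),f[:,2].mean(),rect(f), np.median(f,0))
    for lo,hi,t in((.192,.21,'htop'),(.1,.2,'handle'),(.08,.092,'bar'),(.062,.072,'block'),(.002,.012,'foot')):
        g=a[(a[:,2]>lo)&(a[:,2]<hi)]
        if len(g)>3: print(' ',t,len(g),g[:,2].mean(),rect(g))
    # hook
    cc=np.array(cv2.boxPoints(rect(f))); ctr=np.array(rect(f)[0])/1000
    hk=b[(b[:,2]>.055)&(b[:,2]<.1)&(np.hypot(*(b[:,:2]-ctr).T)<.045)]; print(' hook',len(hk)); print(np.round(hk[np.argsort(-hk[:,2])][:12],4))
    r0,s=((205-75,312-75),150) if n=='scene' else ((130,180),100)
    crop=c['img'][max(r0[1],0):r0[1]+s,r0[0]:r0[0]+s]
    cv2.imwrite(f'pics/{n}crop.png',cv2.resize(crop[...,::-1],(600,600),interpolation=cv2.INTER_CUBIC))
a=cv2.imread('pics/scenecrop.png');b=cv2.imread('pics/topcrop.png');cv2.imwrite('pics/both.png',cv2.resize(np.hstack([a,b]),(800,400)))
E
```

```text
scene [ 0.55681844 -0.2754287   0.10404033]
 frame 4559 0.11906877961033918 ((588.36962890625, 33.93244171142578), (195.00784301757812, 235.37612915039062), 88.96818542480469) [0.52744669 0.04637089 0.11910823]
  htop 56 0.19481692649381296 ((551.5531616210938, -281.8251647949219), (17.23029136657715, 20.23735809326172), 80.2032470703125)
  handle 422 0.15379856742751044 ((551.8706665039062, -280.6642761230469), (19.317930221557617, 24.445512771606445), 83.56417083740234)
  bar 322 0.08503056755870742 ((552.3185424804688, -281.2552490234375), (106.08465576171875, 26.04397201538086), 83.77923583984375)
  block 239 0.06600020267973786 ((555.8756713867188, -281.47491455078125), (103.36878204345703, 51.373924255371094), 84.15974426269531)
  foot 987 0.0049479214941959325 ((597.9712524414062, -368.4787902832031), (179.41661071777344, 362.11358642578125), 26.92581558227539)
 hook 128
[[0.5769 0.0349 0.0743]
 [0.5755 0.0236 0.0735]
 [0.5782 0.0298 0.0733]
 [0.5778 0.027  0.0731]
 [0.5778 0.0167 0.073 ]
 [0.5786 0.0191 0.0724]
 [0.5773 0.021  0.0723]
 [0.5754 0.0172 0.072 ]
 [0.5764 0.0328 0
[... 539 characters left out ...]
628295898438)
  bar 319 0.0851211280080994 ((549.79443359375, -284.0346984863281), (102.17996978759766, 24.431041717529297), 83.36566925048828)
  block 222 0.06539442454386078 ((552.453125, -289.772705078125), (87.51736450195312, 51.24460220336914), 84.68292236328125)
  foot 600 0.004953889611527613 ((566.892333984375, -287.32354736328125), (167.85565185546875, 126.2531509399414), 84.61161041259766)
 hook 55
[[0.5354 0.0231 0.0897]
 [0.5333 0.026  0.0887]
 [0.5333 0.0236 0.0877]
 [0.5332 0.0213 0.0866]
 [0.5313 0.0244 0.0847]
 [0.5369 0.0269 0.0839]
 [0.5317 0.0272 0.0837]
 [0.5319 0.0227 0.0806]
 [0.5401 0.0251 0.0795]
 [0.5346 0.0203 0.0789]
 [0.5275 0.0261 0.078 ]
 [0.5374 0.0204 0.078 ]]
```

View pics/both.png

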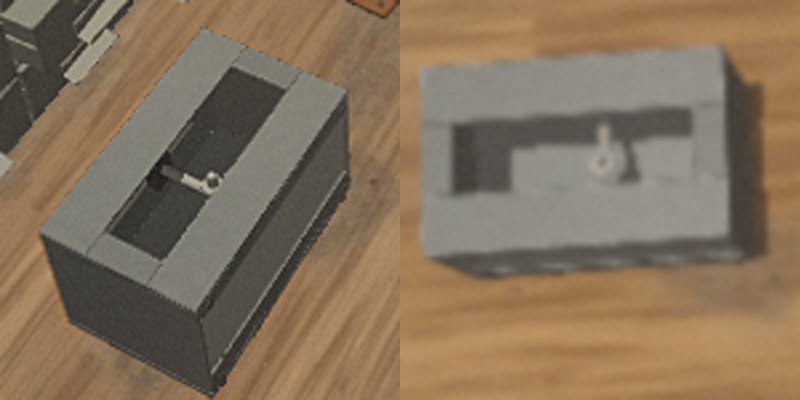

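Hook pin tip: scene px (209.5,304.5), top px (180.8,220). The bar comes from the far (+x) wall. Next I work out the cabinet pose and pin in both cameras.

```bash
cat >> h.py <<'E'
def ray(c,uv,z):
    d=cv2.undistortPoints(np.array([[uv]],float),np.array(c['camera_matrix']),np.array([c['k1'],0,0,0.]))[0,0]
    v=R.from_euler('xyz',c['orientation']).as_matrix()@np.array([d[0],-d[1],-1]); p=np.array(c['position'])
    return p+v*(z-p[2])/v[2]
def go(x,y,z,yaw):
    s=sense(); p=s['position']; Y=s['tcp_rot'][2]; M=R.from_euler('xyz',s['tcp_rot']).as_matrix()
    dy=(np.degrees(Y)-yaw+180)%360-180
    print('t',round(s['time_s'],2),'pos',np.round(p*1000,1),'rpy',np.round(np.degrees(s['tcp_rot']),2),'F',np.round(s['force'],2),'w',round(s['gripper_width']*1000,1))
    print('travel',np.round(M.T@(np.array([x,y,z])-p*1000),1),'twist',round(dy,1))
E
python3 - <<'E'
from h import *
for n,uv in(('scene',(209.5,304.5)),('top',(180.75,220))):
    c=load(n);X=cloud(c).reshape(-1,3)
    f=X[(abs(X[:,2]-.119)<.004)&(abs(X[:,0]-.531)<.09)&(abs(X[:,1]-.035)<.115)]
    # connected blob only
    q=((f[:,:2]*1000)).astype(np.float32)
    m=np.zeros((300,300),np.uint8); ij=(q-[380,-115]).astype(int); m[ij[:,1],ij[:,0]]=255
    m=cv2.morphologyEx(m,cv2.MORPH_CLOSE,np.ones((7,7)))
    k,l,st,_=cv2.connectedComponentsWithStats(m); b=1+st[1:,4].argmax()
    q=q[l[ij[:,1],ij[:,0]]==b]; r=cv2.minAreaRect(q)
    hole=None
    cs,h=cv2.findContours((l==b).astype(np.uint8),cv2.RETR_CCOMP,cv2.CHAIN_APPROX_NONE)
    for a,hh in zip(cs,h[0]):
        if hh[3]>=0 and len(a)>100: hole=cv2.minAreaRect(a)
    p=ray(c,uv,.089)*1000
    a=np.radians(r[2] if r[1][0]>r[1][1] else r[2]+90); ey=np.array([np.cos(a),np.sin(a)]); ey*=np.sign(ey[1]); ex=np.array([ey[1],-ey[0]])
    d=p[:2]-r[0]; print(n,r,'hole',hole and (np.array(hole[0])+[380,-115],hole[1:]),'pin',p,'in cab',d@ex,d@ey)
go(551,-282.7,290,173.5)
E
```

```text
scene ((534.1546630859375, 35.1999397277832), (194.88211059570312, 122.77806854248047), 89.3224105834961) hole (array([533.44897461,  34.84713745]), ((154.1830291748047, 48.6640739440918), 88.8982925415039)) pin [529.16068142  30.3505268   89.        ] in cab -4.9362838222801555 -4.908132102154319
top ((532.5307006835938, 32.74296569824219), (193.08584594726562, 119.56300354003906), 88.66674041748047) hole (array([532.14938354,  30.91033936]), ((154.28216552734375, 48.6446647644043), 89.09062194824219)) pin [530.00532437  19.00676786  89.        ] in cab -2.2050833080791366 -13.791238677748622
t 0.1 pos [271.  535.  230.2] rpy [-179.9    -0.    153.14] F [ 0.   -0.04 -0.57] w 85.3
travel [-619.3 -603.1  -58.7] twist -20.4
```

Call:
{"method": "arm_command", "body": {"hand": [1,1,1,1,1,1,1,1], "travel": [[-20,-20,-50],[-60,-60,-60],[-100,-98,-60],[-140,-137,-60],[-180,-176,-60],[-220,-215,-60],[-260,-254,-60],[-300,-292,-60]], "twist": [0,0,-2,-4,-6,-8,-10,-10]}}

```text
time_s: 1.1
position: [0.4069, 0.1375, 0.291]
tcp_rot: [-3.142, -0.0, 2.848]
force: [0.9, -0.2, 0.2]
gripper_width: 0.0856
```

Call:
{"method": "arm_command", "body": {"hand": [1,1,1,1,1,1,1,1], "travel": [[-40,-55,0],[-80,-110,0],[-120,-165,0],[-160,-220,0],[-200,-270,0],[-240,-310,0],[-260,-340,0],[-260,-340,0]], "twist": [-2,-4,-6,-8,-10,-10,-10,-10]}}

```text
time_s: 2.1
position: [0.5571, -0.265, 0.2874]
tcp_rot: [3.14, -0.005, 3.018]
force: [1.1, 1.2, -0.8]
gripper_width: 0.0853
```

```bash
python3 -c "
from h import *
go(551,-282.7,290,173.5)"
```

```text
t 2.1 pos [ 557.1 -265.   287.4] rpy [179.92  -0.31 172.9 ] F [ 1.13  1.19 -0.82] w 85.3
travel [  3.9 -18.3  -2.6] twist -0.6
```

Call:
{"method": "arm_command", "body": {"hand": [1,1,1,1,1,1,1,1], "travel": [[0,0,0],[0,0,0],[0,0,0],[0,0,0],[0,0,0],[0,0,0],[0,0,0],[0,0,0]], "twist": [0,0,0,0,0,0,0,0]}}

```text
time_s: 3.1
position: [0.557, -0.2616, 0.2912]
tcp_rot: [3.142, -0.0, 3.022]
force: [0.7, -0.9, -0.2]
gripper_width: 0.0854
```

```bash
python3 -c "
from h import *
go(551,-282.7,142,173.5)"
```

```text
t 3.1 pos [ 557.  -261.6  291.2] rpy [ 1.8000e+02 -1.0000e-02  1.7313e+02] F [ 0.73 -0.92 -0.22] w 85.4
travel [  3.4 -21.7 149.2] twist -0.4
```

Call:
{"method": "arm_command", "body": {"hand": [1,1,1,1,1,1,1,1], "travel": [[3.4,-21.7,0],[3.4,-21.7,20],[3.4,-21.7,55],[3.4,-21.7,90],[3.4,-21.7,120],[3.4,-21.7,140],[3.4,-21.7,149],[3.4,-21.7,149]], "twist": [-0.4,-0.4,-0.4,-0.4,-0.4,-0.4,-0.4,-0.4]}}

```text
time_s: 4.1
position: [0.5511, -0.2827, 0.1424]
tcp_rot: [-3.142, -0.0, 3.029]
force: [0.1, 0.5, 0.2]
gripper_width: 0.0852
```

```bash
python3 - <<'E'
from h import *
go(551,-282.7,142,173.5)
c=shot('scene'); a=c['img'][130:255,215:335]; c=shot('top'); b=c['img'][160:245,255:345]
cv2.imwrite('pics/g.png',np.hstack([cv2.resize(x[...,::-1],(400,420),interpolation=cv2.INTER_CUBIC) for x in(a,b)]))
E
```

```text
t 4.1 pos [ 551.1 -282.7  142.4] rpy [-1.8000e+02 -1.0000e-02  1.7354e+02] F [0.07 0.55 0.22] w 85.2
travel [0.1 0.  0.4] twist 0.0
```

View pics/g.png

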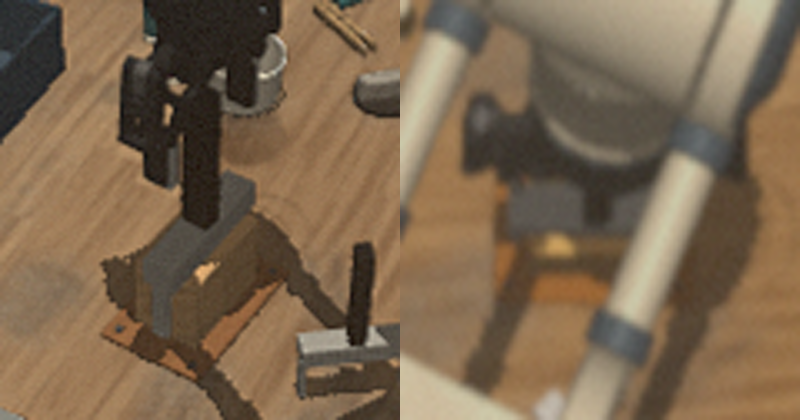

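The fingers straddle the handle (crop 200,150 in the scene half), clear of the crossbar. I'll close now.

Call:
{"method": "arm_command", "body": {"hand": [-1,-1,-1,-1,-1,-1,-1,-1], "travel": [[0,0,0],[0,0,0],[0,0,0],[0,0,0],[0,0,0],[0,0,0],[0,0,0],[0,0,0]], "twist": [0,0,0,0,0,0,0,0]}}

```text
time_s: 5.2
position: [0.5511, -0.2827, 0.1425]
tcp_rot: [-3.142, 0.0, 3.029]
force: [0.5, 1.4, 2.0]
gripper_width: 0.0152
```

Call:
{"method": "arm_command", "body": {"hand": [-1,-1,-1,-1,-1,-1,-1,-1], "travel": [[0,0,0],[0,0,-2],[0,0,-10],[0,0,-30],[0,0,-60],[0,0,-90],[0,0,-120],[0,0,-140]], "twist": [0,0,0,0,0,0,0,0]}}

```text
time_s: 6.2
position: [0.5512, -0.2829, 0.2861]
tcp_rot: [-3.14, 0.003, 3.029]
force: [0.2, -0.1, -1.2]
gripper_width: 0.0156
```

```bash
python3 - <<'E'
from h import *
go(533.3,22.5,290,178.9)
E
```

```text
t 6.2 pos [ 551.2 -282.9  286.1] rpy [-179.91    0.2   173.54] F [ 0.16 -0.14 -1.19] w 15.6
travel [ 52.2 301.4  -4.6] twist -5.4
```

Call:
{"method": "arm_command", "body": {"hand": [-1,-1,-1,-1,-1,-1,-1,-1], "travel": [[8,40,-5],[16,85,-10],[24,135,-10],[32,185,-10],[40,235,-10],[48,275,-10],[52,300,-10],[52,301,-10]], "twist": [-1,-2,-3,-4,-5,-5.4,-5.4,-5.4]}}

```text
time_s: 7.2
position: [0.5331, 0.0238, 0.2941]
tcp_rot: [3.141, 0.002, 3.126]
force: [0.3, 0.3, -2.5]
gripper_width: 0.0153
```

Call:
{"method": "arm_command", "body": {"hand": [-1,-1,-1,-1,-1,-1,-1,-1], "travel": [[0,0,0],[0,0,0],[0,0,0],[0,0,0],[0,0,0],[0,0,0],[0,0,0],[0,0,0]], "twist": [0,0,0,0,0,0,0,0]}}

```text
time_s: 8.2
position: [0.5332, 0.0223, 0.2923]
tcp_rot: [-3.142, 0.0, 3.123]
force: [0.3, -0.0, -4.3]
gripper_width: 0.0154
```

```bash
python3 - <<'E'
from h import *
go(533.3,22.5,290,178.9)
c=shot('scene'); a=c['img'][190:390,110:310]; c=shot('top'); b=c['img'][165:275,115:225]
cv2.imwrite('pics/h.png',np.hstack([cv2.resize(x[...,::-1],(400,400),interpolation=cv2.INTER_CUBIC) for x in(a,b)]))
E
```

```text
t 8.2 pos [533.2  22.3 292.3] rpy [-180.      0.    178.94] F [ 0.27 -0.03 -4.33] w 15.4
travel [-0.1  0.2  2.3] twist 0.0
```

View pics/h.png

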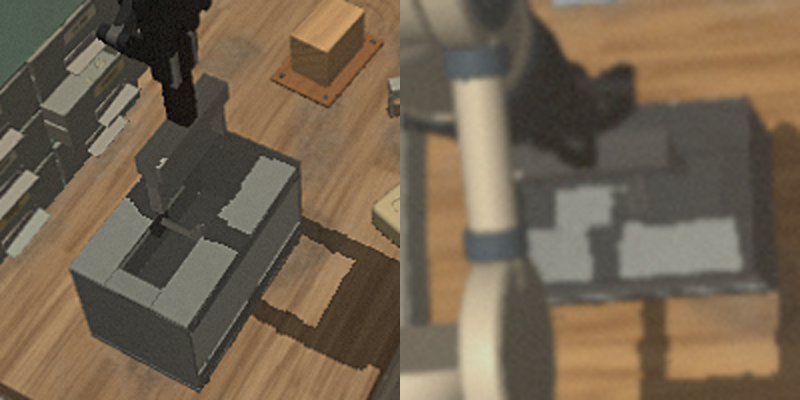

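```bash
python3 - <<'E'
from h import *
p=sense()['position']*1000; zt=(p[2]-56)
for n in('scene','top'):
    X=cloud(load(n)).reshape(-1,3)*1000
    near=(abs(X[:,0]-533)<70)&(abs(X[:,1]-22)<70)
    g=X[near&(abs(X[:,2]-zt)<2.5)]
    print(n,len(g),g[:,2].mean() if len(g) else 0, cv2.minAreaRect(g[:,:2].astype(np.float32)))
    q=X[near&(abs(X[:,2]-zt)<30)]
    # bar top plane tilt
    A=np.c_[g[:,:2]-[533,22],np.ones(len(g))]; print(np.linalg.lstsq(A,g[:,2],rcond=None)[0])
    print(np.histogram(q[:,2],bins=np.arange(zt-30,zt+31,5)))
E
```

```text
scene 531 235.49028985493848 ((534.5415649414062, 23.813810348510742), (103.2738037109375, 25.748464584350586), 88.67322540283203)
[-4.95185424e-03  1.06011543e-04  2.35492758e+02]
(array([ 14,  33,  93, 107,  99, 510, 134,  30,  31,  31,  38,  33]), array([206.25517997, 211.25517997, 216.25517997, 221.25517997,
       226.25517997, 231.25517997, 236.25517997, 241.25517997,
       246.25517997, 251.25517997, 256.25517997, 261.25517997,
       266.25517997]))
top 219 235.55412292843914 ((532.6251220703125, 19.742753982543945), (97.03650665283203, 24.25411605834961), 89.03874206542969)
[2.21631930e-02 6.48015440e-04 2.35594801e+02]
(array([  4,   5,  29,  14,  27, 238,  64,  11,   4,  10,   4,   7]), array([206.25517997, 211.25517997, 216.25517997, 221.25517997,
       226.25517997, 231.25517997, 236.25517997, 241.25517997,
       246.25517997, 251.25517997, 256.25517997, 261.25517997,
       266.25517997]))
```

```bash
python3 - <<'E'
from h import *
def proj(c,P):
    M=R.from_euler('xyz',c['orientation']).as_matrix(); q=(np.array(P)/1000-np.array(c['position']))@M; s=np.c_[q[:,0]/-q[:,2],-q[:,1]/-q[:,2]]
    s=s*(1+c['k1']*(s**2).sum(1))[:,None]; K=np.array(c['camera_matrix']); return s*K[0,0]+K[:2,2]
out=[]
for n,ctr in(('scene',(533.9,35.0)),('top',(532.4,32.3))):
    im=cv2.imread(f'pics/{n}0.png');c=load(n); a=np.radians(-1.1); ex=np.array([np.cos(a),np.sin(a)]);ey=np.array([-ex[1],ex[0]])
    t=np.linspace(0,6.28,40)
    def W(x,y,z): return np.r_[np.array(ctr)+x*ex+y*ey,z]
    pv=-11.5
    tip=proj(c,[W(0,pv,89)])[0]; col=proj(c,[W(8*np.cos(k),pv+8*np.sin(k),76) for k in t])
    pin=proj(c,[W(3.5*np.cos(k),pv+3.5*np.sin(k),85) for k in t])
    o=np.round(proj(c,[W(0,pv,80)])[0]).astype(int)-14; S=14.3
    cr=cv2.resize(im[o[1]:o[1]+28,o[0]:o[0]+28],(400,400),interpolation=cv2.INTER_CUBIC); d=cr.copy()
    f=lambda q:np.int32(np.round((q-o+.5)*400/28))
    cv2.polylines(d,[f(col)],True,(0,255,0));cv2.polylines(d,[f(pin)],True,(0,0,255));cv2.circle(d,tuple(map(int,f(tip))),2,(255,0,0),-1)
    out.append(np.vstack([cr,d]))
cv2.imwrite('pics/k.png',cv2.resize(np.hstack(out),(600,600)))
E
```

```text
(no output)
```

View pics/k.png

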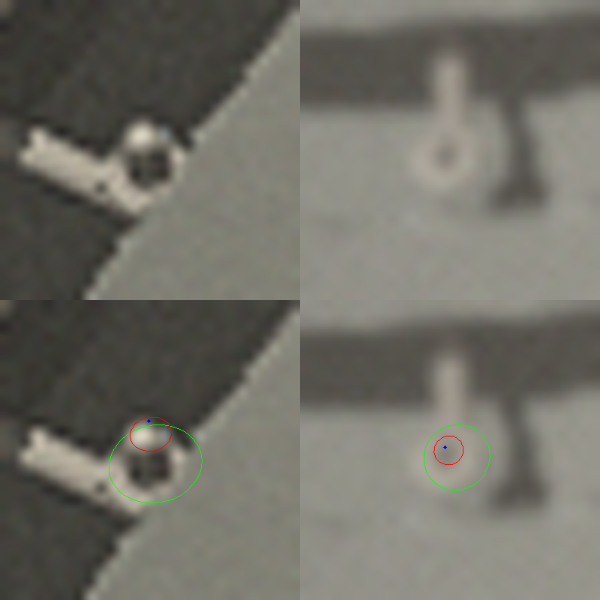

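Scene crop: bright pin tip at (142,135), collar at about (150,165). Top crop: collar at about (443,155). The two cameras put the pin within about 2.5 mm of each other, with the current spanner y in between. I'll take y≈23.2 and descend to just above the tip.

Call:
{"method": "arm_command", "body": {"hand": [-1,-1,-1,-1,-1,-1,-1,-1], "travel": [[0.2,0.9,0],[0.2,0.9,10],[0.2,0.9,30],[0.2,0.9,55],[0.2,0.9,80],[0.2,0.9,100],[0.2,0.9,115],[0.2,0.9,120]], "twist": [0,0,0,0,0,0,0,0]}}

```text
time_s: 9.3
position: [0.5327, 0.0232, 0.1711]
tcp_rot: [-3.142, -0.001, 3.123]
force: [-0.2, 0.3, -2.6]
gripper_width: 0.0153
```

Call:
{"method": "arm_command", "body": {"hand": [-1,-1,-1,-1,-1,-1,-1,-1], "travel": [[0,0,0],[0,0,0],[0,0,0],[0,0,0],[0,0,0],[0,0,0],[0,0,0],[0,0,0]], "twist": [0,0,0,0,0,0,0,0]}}

```text
time_s: 10.3
position: [0.533, 0.0231, 0.1722]
tcp_rot: [-3.142, -0.0, 3.123]
force: [-0.6, 0.1, -2.3]
gripper_width: 0.0156
```

```bash
python3 - <<'E'
from h import *
go(533,23.2,165,178.9)
c=shot('scene'); a=c['img'][220:370,130:280]
X=cloud(c).reshape(-1,3)*1000; p=sense()['position']*1000
cv2.imwrite('pics/m.png',cv2.resize(a[...,::-1],(600,600),interpolation=cv2.INTER_CUBIC))
E
```

```text
t 10.3 pos [533.   23.1 172.2] rpy [-180.     -0.    178.94] F [-0.64  0.09 -2.32] w 15.6
travel [0.  0.1 7.2] twist 0.0
```

View pics/m.png

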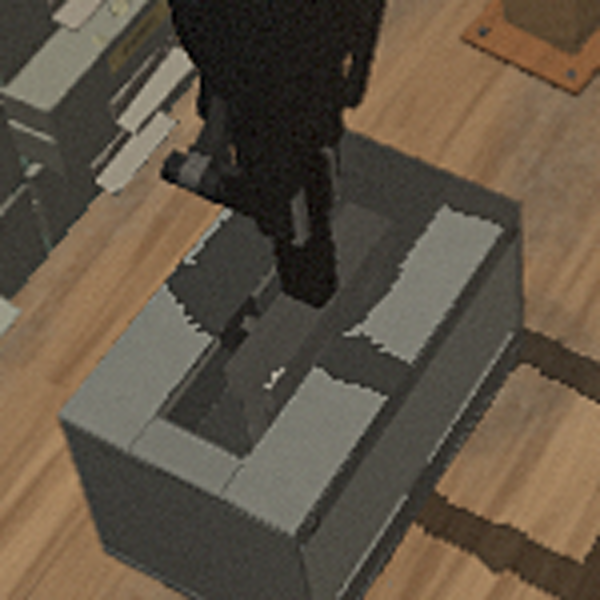

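The spanner sits in the slot, clear on both sides, with the handle leaving it at (305,295). Now I feel downward.

Call:
{"method": "arm_command", "body": {"hand": [-1,-1,-1,-1,-1,-1,-1,-1], "travel": [[0,0,2],[0,0,4],[0,0,6],[0,0,7],[0,0,8],[0,0,9],[0,0,9.5],[0,0,9.5]], "twist": [0,0,0,0,0,0,0,0]}}

```text
time_s: 11.35
position: [0.5331, 0.0232, 0.1628]
tcp_rot: [-3.142, -0.0, 3.123]
force: [0.2, -0.2, -2.9]
gripper_width: 0.0156
```

```bash
python3 -c "
from h import *
go(533,23.2,152.4,178.9)
print(sense()['ft_torque'])"
```

```text
t 11.35 pos [533.1  23.2 162.8] rpy [-180.     -0.    178.94] F [ 0.18 -0.15 -2.86] w 15.6
travel [ 0.1  0.  10.4] twist 0.0
[-0.02385499  0.02045813 -0.04885309]
```

Call:
{"method": "arm_command", "body": {"hand": [-1,-1,-1,-1,-1,-1,-1,-1], "travel": [[0,0,0.5],[0,0,1],[0,0,1.5],[0,0,2],[0,0,2.5],[0,0,3],[0,0,3],[0,0,3]], "twist": [0,0,0,0,0,0,0,0]}}

```text
time_s: 12.35
position: [0.5331, 0.0232, 0.1598]
tcp_rot: [-3.142, 0.0, 3.123]
force: [-0.1, 0.1, -1.9]
gripper_width: 0.0152
```

```bash
python3 -c "
from h import *
go(533,23.2,152.4,178.9)
print(sense()['ft_torque'])"
```

```text
t 12.35 pos [533.1  23.2 159.8] rpy [-180.      0.    178.94] F [-0.13  0.08 -1.88] w 15.2
travel [0.1 0.  7.4] twist 0.0
[ 0.01199178 -0.0024463  -0.01256629]
```

Call:
{"method": "arm_command", "body": {"hand": [-1,-1,-1,-1,-1,-1,-1,-1], "travel": [[0,0,0.5],[0,0,1],[0,0,1.5],[0,0,2.5],[0,0,3.5],[0,0,4.5],[0,0,5],[0,0,5]], "twist": [0,0,0,0,0,0,0,0]}}

```text
time_s: 13.35
position: [0.533, 0.0231, 0.1547]
tcp_rot: [-3.142, -0.0, 3.123]
force: [-0.1, 0.4, -2.3]
gripper_width: 0.0155
```

```bash
python3 -c "
from h import *
go(533,23.2,152.4,178.9)
print(sense()['ft_torque'])"
```

```text
t 13.35 pos [533.   23.1 154.7] rpy [-1.8000e+02 -1.0000e-02  1.7894e+02] F [-0.06  0.41 -2.35] w 15.5
travel [0.  0.1 2.3] twist 0.0
[-0.00154855  0.06764881  0.00399094]
```

Call:
{"method": "arm_command", "body": {"hand": [-1,-1,-1,-1,-1,-1,-1,-1], "travel": [[0,0,0.5],[0,0,1],[0,0,1.5],[0,0,2],[0,0,2.5],[0,0,3],[0,0,3.5],[0,0,3.5]], "twist": [0,0,0,0,0,0,0,0]}}

```text
time_s: 14.35
position: [0.5331, 0.0232, 0.1515]
tcp_rot: [3.142, 0.0, 3.123]
force: [0.3, 0.2, -0.7]
gripper_width: 0.0154
```

Call:
{"method": "arm_command", "body": {"hand": [-1,-1,-1,-1,-1,-1,-1,-1], "travel": [[0,0,0],[0,0,0],[0,0,0],[0,0,0],[0,0,0],[0,0,0],[0,0,0],[0,0,0]], "twist": [0,0,0,0,0,0,0,0]}}

```text
time_s: 15.35
position: [0.5331, 0.0232, 0.1513]
tcp_rot: [3.142, 0.0, 3.123]
force: [-0.0, 0.0, -0.5]
gripper_width: 0.0155
```

Contact came at the expected collar height and the collar now carries about 1.8 N. I'll release gradually.

Call:
{"method": "arm_command", "body": {"hand": [-0.6,-0.55,-0.5,-0.3,0,0.2,0.4,0.4], "travel": [[0,0,0],[0,0,0],[0,0,0],[0,0,0],[0,0,0],[0,0,0],[0,0,0],[0,0,0]], "twist": [0,0,0,0,0,0,0,0]}}

```text
time_s: 16.35
position: [0.5331, 0.0232, 0.1513]
tcp_rot: [3.142, -0.0, 3.123]
force: [0.1, 0.0, 0.6]
gripper_width: 0.0597
```

```bash
python3 - <<'E'
from h import *
go(533,23.2,290,178.9)
c=shot('scene'); a=c['img'][220:370,130:280]
X=cloud(c).reshape(-1,3)*1000
g=X[(abs(X[:,0]-533)<25)&(abs(X[:,1]-22)<70)&(X[:,2]>90)&(X[:,2]<108)]
print(len(g),np.median(g[:,2]),cv2.minAreaRect(g[abs(g[:,2]-96)<3][:,:2].astype(np.float32)))
cv2.imwrite('pics/n.png',cv2.resize(a[...,::-1],(600,600),interpolation=cv2.INTER_CUBIC))
E
```

```text
t 16.35 pos [533.1  23.2 151.3] rpy [180.    -0.   178.94] F [0.08 0.05 0.63] w 59.7
travel [ 1.000e-01  0.000e+00 -1.387e+02] twist 0.0
560 93.75244328994103 ((534.120361328125, 24.79053497314453), (103.23658752441406, 25.251022338867188), 88.75472259521484)
```

View pics/n.png

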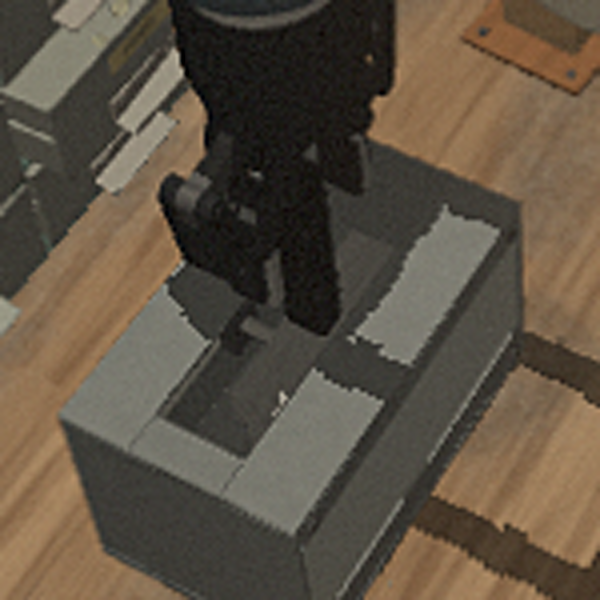

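The spanner hangs upright, with the handle at (310,300) and the bar inside the slot. The fingers are clear of the handle, so I retreat straight up.

Call:
{"method": "arm_command", "body": {"hand": [0.4,0.4,0.4,0.4,0.4,0.4,0.4,0.4], "travel": [[0,0,-5],[0,0,-15],[0,0,-35],[0,0,-60],[0,0,-90],[0,0,-120],[0,0,-145],[0,0,-150]], "twist": [0,0,0,0,0,0,0,0]}}

```text
time_s: 17.4
position: [0.5336, 0.0231, 0.305]
tcp_rot: [-3.142, 0.005, 3.123]
force: [-1.1, 0.3, 0.4]
gripper_width: 0.06
```

Call:
{"method": "arm_command", "body": {"hand": [0.4,0.4,0.4,0.4,0.4,0.4,0.4,0.4], "travel": [[0,0,0],[0,0,0],[0,0,0],[0,0,0],[0,0,0],[0,0,0],[0,0,0],[0,0,0]], "twist": [0,0,0,0,0,0,0,0]}}

```text
time_s: 18.4
position: [0.5331, 0.0231, 0.3013]
tcp_rot: [-3.142, 0.0, 3.123]
force: [0.2, -0.0, -0.2]
gripper_width: 0.06
```

```bash
python3 - <<'E'
from h import *
go(533,23.2,300,178.9)
c=shot('scene'); X=cloud(c).reshape(-1,3)*1000
n=(abs(X[:,0]-533)<22)&(abs(X[:,1]-22)<70)
g=X[n&(abs(X[:,2]-95)<4)]; print(np.median(g[:,2]),cv2.minAreaRect(g[:,:2].astype(np.float32)))
for lo in(130,155,180,200):
    h=X[n&(X[:,2]>lo)&(X[:,2]<lo+12)]; print(lo,len(h),cv2.minAreaRect(h[:,:2].astype(np.float32))[0],h[:,2].max())
cv2.imwrite('pics/o.png',c['img'][...,::-1])
E
```

```text
t 18.4 pos [533.1  23.1 301.3] rpy [-1.8000e+02  1.0000e-02  1.7894e+02] F [ 0.16 -0.02 -0.18] w 60.0
travel [0.1 0.1 1.3] twist 0.0
93.71327475518032 ((534.6198120117188, 25.070453643798828), (105.04896545410156, 25.46038246154785), 89.0886001586914)
130 65 (531.9044799804688, 28.786632537841797) 141.7012121681406
155 64 (532.0808715820312, 28.609085083007812) 166.73166131580308
180 69 (531.6595458984375, 28.44941520690918) 191.88153900780534
200 105 (534.429931640625, 24.1605224609375) 205.58857449353852
```

View pics/o.png

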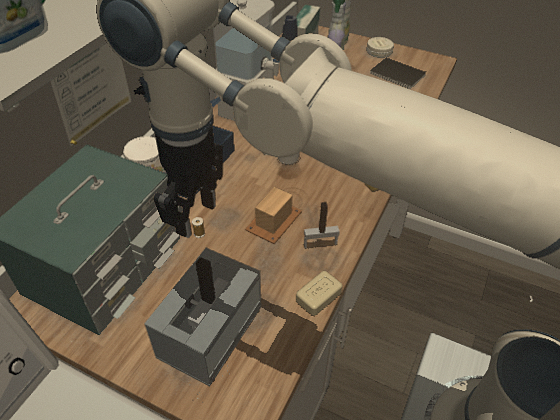

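The handle stands upright out of the slot at (205,280), and the soap and spool are where they were. I'm handing the job in.

```bash
python3 -c "
from h import *
print(job_done())"
```

```text
the job is handed in; nothing more can be done
None
```

The spanner is hung on the hook inside the cabinet and released, and the job was handed in at about 18.5 s of the 64 s allowed. I gripped it on its rest, lifted it and lowered it through the slot. The pin went into the socket on the first try, with no sideways search.

**Seating:** Contact came at the expected collar height. The most push I read on the hook was about 2 N, against the 16 N limit. The force sensor is noisy by about 1 N, and I read it only at the end of each move.

**After release:** The handle stands upright and the crossbar top measures about 94 mm. Nominal is 96 mm, less about 1 mm of hook give and some camera error. The gripper was about 150 mm above its release height and touching nothing.

**Slot frame:** I saw no contact and felt no sideways force, but only the pictures and the end-of-move force readings support this.

**Bystanders:** The soap and spool had not moved in the last picture. The tape measure was hidden behind the arm there, but the arm never went near it.

**Disagreement:** The two cameras differed by about 2.5 mm on where the hook pin was, so I used a value in between.

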